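# Start-of-shift check: try the stop, then show the check plate

### The job

Do the start-of-shift check of the carton code reader: push the red mushroom stop button all the way down and let it spring up, then turn its head clockwise as far as it goes to reset it. Then find the frosted end of the clear check plate by its small corner notch, lift the plate out of its stand and present it to the overhead camera: hold the frosted end over the middle of the round white reading spot, 10 to 25 cm above the bench, with the orange label side facing up (leaned back about 45 degrees or flatter). Finish while still holding it there, and leave the two cartons and the tub standing where they are.

Things in the scene. Friction and masses are not known exactly. Their poses are not given: they have to be found in the camera images.
- stop: fixed yellow button box, 76 x 76 mm, 50 mm high; origin at the centre of its underside, z up. Over it, on a 22 mm diameter black stem, a red mushroom head, 40 mm diameter, 22 mm high: its underside 68 mm, its top 90 mm above the bench. A green tick on the box top marks the reset end of the turn.
- stop_top (a point): centre of the flat top of the red mushroom head, 90 mm above the bench when it is up; moves down with the head. A white line runs from the centre to the rim of the head and down its side.
- stop_push (a joint): how far the mushroom head is pressed down, in m: 0 up, 0.006 fully down. Spring: needs about 2.5 N to start moving, about 7 N fully down; it comes back up by itself when let go (it does not latch).
- stop_turn (a joint): turn of the mushroom head about its vertical axis, in rad; grows as it turns clockwise seen from above; hard end at 1.3 (the white line then points to the green tick), starts between 0 and 0.3. Light friction, stays where it is left.
- stand: fixed stand, 130 mm long (its x), 64 mm wide (its y); grey base 14 mm thick with two teal walls, 12 mm thick, top 34 mm above the bench, which leave a 10 mm wide slot along its x; origin at the centre of its underside. It can point any way.
- plate: loose clear plate, 110 long (x) x 8 thick (y) x 60 mm high (z), 60 g, upright on its long edge in the stand's slot: bottom 14, top 74 mm above the bench. Origin: middle of bottom edge. Last 32 mm at +x is frosted (opaque white), with a 12 x 12 mm notch in its top corner (+x, +z). The orange label is on the +y face of the frosted end: seen from the label side the notch is top left.
- plate_frost (a point): centre of the plate's frosted end: 39 mm along the plate's +x and 30 mm along its +z from the plate's origin, mid-thickness.
- spot_center (a point): centre of the top of the fixed round reading spot, a white disc 100 mm in diameter, 3 mm thick, with a black ring and a green middle, lying on the bench. The camera is high overhead; the spot is clear above.
- carton_a: bystander: black and gold carton, 70 x 70 x 80 mm high, standing; origin at the centre of its underside
- carton_b: bystander: black and gold carton, 70 x 70 x 80 mm high, standing; origin at the centre of its underside
- tub: bystander: green tub with a white cap, 50 mm diameter, 70 mm high, standing; origin at the centre of its underside
There are look-alikes about, which are no part of the job. Of the things shaped like the part that bears spot_center, the white one is meant.

How it is judged (in metres and radians):
On the way, in this order (a step that is already met when the one before it is completed fails the run):
1. the mushroom button is pushed all the way down (value of joint stop_push above 0.005 m), for 0.1 s.
2. the head is up again and turned clockwise to its end (value of joint stop_turn above 1.1 rad and value of joint stop_push below 0.0015 m), for 0.2 s.
3. the plate is lifted clear of the stand by the fingers (height (world z) of plate above 0.06 m and contact force between plate and the fingers above 0.5 N), for 0.2 s.
At the end, for the whole second after the job is handed in: plate held still in the fingers, centre of its frosted end within 30 mm sideways of the spot's middle and 80 to 280 mm above the bench, label face within 55 degrees of straight up; stop head up (within 1.5 mm) and turned to at least 1.1 of 1.3 rad; cartons and tub in place (all of step 2 and contact force between plate and the fingers above 0.5 N and horizontal distance between plate_frost and spot_center below 0.03 m and height (world z) of plate_frost between 0.08 and 0.28 m and angle between plate's own y axis and vertical below 0.96 rad and linear speed of plate below 0.03 m/s); the arm keeps its last pose, push and grip.
It fails at once if the first carton is shifted more than 30 mm or tipped more than 20 degrees (distance of carton_a from where it was at the start of the episode above 0.03 m or angle between carton_a's own z axis and vertical above 0.35 rad).
It fails at once if the second carton is shifted more than 30 mm or tipped more than 20 degrees (distance of carton_b from where it was at the start of the episode above 0.03 m or angle between carton_b's own z axis and vertical above 0.35 rad).
It fails at once if the tub is shifted more than 30 mm or tipped more than 20 degrees (distance of tub from where it was at the start of the episode above 0.03 m or angle between tub's own z axis and vertical above 0.35 rad).
It also fails if it takes over 58 s, if anything falls off the work surface, if the arm or the gripper's body presses on something with over 40 N, if the wrist force passes 120 N, or if a joint passes its speed limit or range.

### The arm

A 6-joint arm with a two-finger parallel gripper is mounted at the origin on the work surface. World frame = base frame: x ahead of the robot, y to its left, z up, the work surface at z = 0. Lengths are in mm, angles in rad, forces in N, time in s.
With the tool pointing down it reaches from about 275 to 875 mm from the base axis. Payload 12.5 kg.
Tool frame: the origin (TCP) lies at the centre of the arm's flange, where the gripper is bolted on; the fingertips stand 173 mm ahead of it and the grasp point (between the pads) lies 155 mm ahead of it; z points along the fingers, y is the direction in which the jaws open and shut (so a half turn about z gives the same grasp; the last joint's range is limited). The gripper opens to 85 mm and grips with 20 to 120 N. Pads are 22 mm wide; open, the fingers measure 114 mm over their backs; the gripper's body (76 mm by 85 mm) begins 54 mm behind the grasp point. The pads swing forward as they close: fully open they stand 13 mm farther back than shut.
Start: joints at [-1.196, 0.351, 1.652, -0, 1.139, -0.085], TCP at [244.089, -492.855, 404.69] pointing down, gripper open.
Joint ranges: [-2.75, 2.75], [-0.79, 2.1], [0.01, 2.65], [-1.57, 4.71], [0.07, 3.14], [-2.87, 2.87]. Speed limits (rad/s): [2.22, 2.22, 2.79, 3.14, 3.14, 3.14].

### API

Orientations are given as a rotation vector (axis times angle).
In Python, from plant import r, optics gives the robot as it stands.
- The arm moves only by the shell command python3 -m jog 'ROWS'. ROWS is JSON, a list of rows, each a list of 3 entries, a list of its own where there are three numbers: the opening, from -1 (shut) to 1 (fully open), then the shift along the world's x, y, z in m, then the turn, a rotation vector about the world's x, y, z in degrees. In form: [[claw, [tx, ty, tz], [ax, ay, az]], ...]. A call has 1 to 12 rows; each row shifts and turns the commanded pose from where the row before left it; what a row does not reach is not made up. A row lasts 1/10 s, in which the tool goes at most 50 mm and 8.59 degrees, less where a joint would pass 70% of its speed; a pose out of reach is approached as far as the arm can. A call with a gripper value outside its range is refused whole. The fingers move at their own pace and stop on an object; the grip force is fixed at half the most. Time passes only in rows, so rows that do not move let the fingers close. It gives the time, the measured TCP pose, the force and the opening at its end, in the units of the state.
- r.get_state(): the state, without advancing time (a new reading comes with each control period).
- optics.camera(name): name is "scene" or "top" or "wrist"; returns (picture, depth): 400x640x3 uint8, red, green, blue; 400x640 float32, mm along the optical axis (not along the pixel's ray), 0 where there is no reading.
- optics.camera_params(name): a dict with "fov_y" (degrees; the focal length in pixels is half the picture's height over the tangent of half this angle, whatever the lens; pixels are square), "cx", "cy" (the principal point, pixels), "R" (3x3) and "t" (3): a world point X has camera coordinates R X + t. Camera axes: x right, y down, z forward; pixel columns grow to the right and rows downward; lengths in mm; the calibration is good to about 2 mm. The wrist camera is an equidistant fisheye: a pixel r from the principal point sees the ray r / f radians off the axis. A picture is of the moment at which its call begins: read the wrist's pose just before it. camera_params takes no time and is no camera call; for the wrist camera it gives the pose at the moment of the call.
- r.finish_job(): hands the job in, once; it reports no verdict.
The state is a dict: "t": time; "joint_pos": joint angles; "qd": joint speeds; "joint_torque": joint torques, N m; "tcp_pos": TCP position; "orientation": TCP orientation; "force": force on the tool from outside, world axes, zero at the start; "ft_torque": the same for the moment, N m; "grip_width": finger opening in mm.
Only numpy, scipy, OpenCV 4.12 (cv2) and the standard library are available. Lean on these libraries where they do the work, as an engineer would, in place of code of your own. Each camera call takes 0.05 s, during which the arm holds its last target.

## Working session

There is one attempt and no reset: what is moved stays moved. The work goes in short steps, Python scripts to look and compute and a shell command to move; the robot and the scene stay as the last step left them, time stands still between calls to the robot, and variables do not carry over. Pictures are saved under pics/ and viewed, and the job is handed in when it is done.

```bash
ls; mkdir -p pics
python3 - <<'E'
from plant import r, optics
import cv2,numpy as np
print(r.get_state())
for n in("scene","top","wrist"):
    print(n,optics.camera_params(n))
    p,d=optics.camera(n)
    cv2.imwrite(f"pics/{n}0.png",p[:,:,::-1]); np.savez(f"{n}0.npz",p=p,d=d)
E
```

```text
pics
{'t': 0.0, 'joint_pos': array([-1.19557806e+00,  3.51222489e-01,  1.65244352e+00, -1.48191259e-05,
        1.13911059e+00, -8.45993517e-02]), 'qd': array([0.00089101, 0.00092681, 0.0015477 , 0.00082321, 0.00086569,
       0.00195374]), 'joint_torque': array([-1.13163518e-03, -5.06105161e+01, -2.91408455e+01, -1.41748296e-04,
        4.55036803e-03,  7.70146357e-06]), 'tcp_pos': array([ 244.05292743, -492.73352626,  404.15845035]), 'orientation': array([-3.05778752e+00, -7.15676540e-01,  2.90092042e-04]), 'force': array([ 0.68767613, -0.08810195,  0.88418767]), 'ft_torque': array([ 0.02307457,  0.00398252, -0.01985196]), 'grip_width': 85.35564487377599}
scene {'fov_y': 49.12235854783759, 'cx': 319.0552416165245, 'cy': 207.42889404968182, 'R': array([[ 0.152162  ,  0.98823192,  0.01563307],
       [ 0.62197722, -0.08345183, -0.77857571],
       [-0.76810876,  0.12819305, -0.62735594]]), 't': array([-151.40358983, -277.76984525, 1564.65028661])}
top {'fov_y': 46.73544475668082, 'cx': 313.50598883047957, 'cy': 195.01924030400104, 'R': array([[-0.027853  , -0.99952916, -0.01287157],
       [-0.99439108,  0.02901957, -0.10170667],
       [ 0.10203231,  0.00996653, -0.99473116]]), 't': array([  86.58302738,  561.8959926 , 1173.05783663])}
wrist {'fov_y': 65.70646984690485, 'cx': 314.0852942471744, 'cy': 201.6755847209606, 'R': array([[ 0.44392834, -0.89606167, -0.00105788],
       [-0.86138008, -0.42707102,  0.27501765],
       [-0.24688457, -0.12117689, -0.9614386 ]]), 't': array([-551.30184181,  -35.99707817,  378.51767211])}
```

View pics/scene0.png

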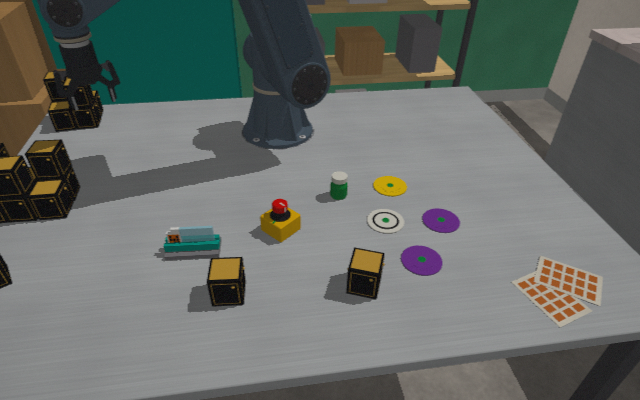

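View pics/top0.png

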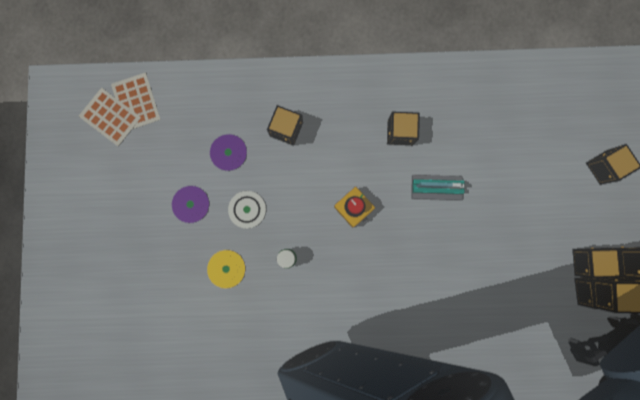

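View pics/wrist0.png

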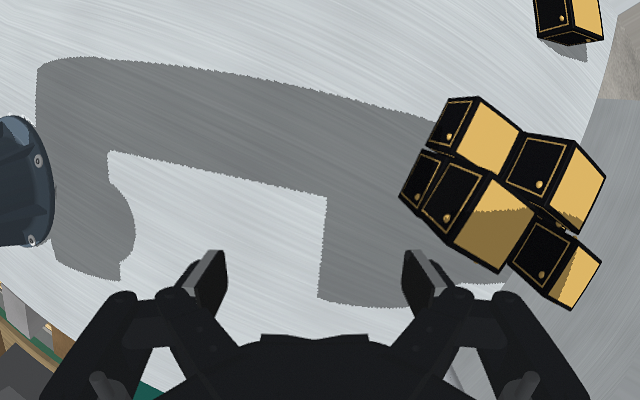

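The spot candidates in the top view are the white disc (247,209), purple discs (228,152) and (190,204), and a yellow disc (226,269). By the description I choose the white one. The only button is the red one at (355,206), and the only plate is in the teal stand at (438,187). I'll crop close to check.

```bash
cat > h.py <<'E'
import numpy as np,cv2
from plant import r,optics
def K(P): return 200/np.tan(np.radians(P["fov_y"]/2))
def ray(P,u,v,fish=False):
    f=K(P);x=(u-P["cx"]);y=(v-P["cy"])
    if fish:
        rr=np.hypot(x,y);th=rr/f
        d=np.array([np.sin(th)*x/rr,np.sin(th)*y/rr,np.cos(th)]) if rr>0 else np.array([0,0,1.])
    else: d=np.array([x/f,y/f,1])
    R=np.array(P["R"]);return -R.T@P["t"],R.T@d
def onz(P,u,v,z,fish=False):
    c,d=ray(P,u,v,fish);return c+d*(z-c[2])/d[2]
def proj(P,X,fish=False):
    c=np.array(P["R"])@X+P["t"];f=K(P)
    if fish:
        rr=np.hypot(c[0],c[1]);th=np.arctan2(rr,c[2]);return P["cx"]+f*th*c[0]/rr,P["cy"]+f*th*c[1]/rr
    return P["cx"]+f*c[0]/c[2],P["cy"]+f*c[1]/c[2]
E
python3 - <<'E'
from h import *
t=np.load("top0.npz");s=np.load("scene0.npz");T=optics.camera_params("top");S=optics.camera_params("scene")
def crop(p,x0,y0,x1,y1,k): return cv2.resize(p[y0:y1,x0:x1,::-1],None,fx=k,fy=k,interpolation=cv2.INTER_CUBIC)
a=crop(t["p"],325,165,485,235,5);b=crop(s["p"],155,190,315,260,5)
c=crop(t["p"],200,180,300,290,3)
cv2.imwrite("pics/crop1.png",a);cv2.imwrite("pics/crop2.png",b);cv2.imwrite("pics/crop3.png",c)
hsv=cv2.cvtColor(t["p"],cv2.COLOR_RGB2HSV)
def blobs(n,lo,hi,z,amin=30):
    m=cv2.inRange(hsv,np.array(lo),np.array(hi));k,l,st,ce=cv2.connectedComponentsWithStats(m)
    for i in range(1,k):
        if st[i,4]>=amin:
            q=np.column_stack(np.where(l==i))[:,::-1].astype(np.float32);R=cv2.minAreaRect(q)
            print(n,ce[i].round(1),st[i,4],"rect",np.round(R[0],1),np.round(R[1],1),round(R[2],1),"xyz",onz(T,*R[0],z).round(1))
blobs("teal",(80,120,60),(95,255,255),34)
blobs("red",(0,160,80),(4,255,255),90);blobs("red",(174,160,80),(179,255,255),90)
blobs("yellow",(18,170,120),(30,255,255),50)
blobs("green",(50,100,60),(75,255,255),3,5)
blobs("gold",(12,80,120),(22,190,255),80,150)
for n,(u,v) in dict(spot=(247,209.5),tub=(287,258)).items(): print(n,onz(T,u,v,3 if n=="spot" else 70).round(1))
E
```

```text
teal [435.6 187.3] 272 rect [438.1 186.3] [50.2 12.2] 1.8 xyz [ 576.9 -251.8   34. ]
red [355.5 205.8] 102 rect [355. 205.] [12. 12.] 90.0 xyz [530.3 -31.3  90. ]
yellow [347.3 208.2] 166 rect [353.9 206.6] [26.3 26.6] 48.6 xyz [529.5 -31.4  50. ]
yellow [227.2 269.2] 381 rect [227.5 268.9] [34.3 26.3] 87.1 xyz [381.5 292.   50. ]
yellow [241.5 266.1] 35 rect [241.4 266.4] [15.2  3.5] 84.3 xyz [386.7 256.8  50. ]
green [227.6 151.8] 26 rect [227.7 151.9] [4.9 4.9] 63.4 xyz [689.9 298.    3. ]
green [189.6 203.9] 26 rect [189.5 204. ] [4.9 4.9] 45.0 xyz [552.5 401.    3. ]
green [246.3 209.1] 18 rect [246.3 209.3] [3.5 4.2] 45.0 xyz [534.1 250.1   3. ]
green [225.7 268.7] 25 rect [225.5 268.5] [5. 5.] 90.0 xyz [380.2 306.5   3. ]
gold [283.9 121.6] 514 rect [283.8 121.6] [22.8 22.5] 21.8 xyz [747.7 139.8  80. ]
gold [405.1 124.7] 511 rect [405. 125.] [22. 22.] 90.0 xyz [ 729.5 -165.4   80. ]
gold [622.5 161.7] 531 rect [622.5 161.7] [24.4 22.2] 56.3 xyz [ 619.7 -699.4   80. ]
gold [350.7 207.9] 434 rect [353.8 206.6] [29.3 29.9] 48.4 xyz [527.2 -28.9  80. ]
gold [605.2 262.8] 557 rect [605.3 262.9] [23.3 24.3] 86.6 xyz [ 372.4 -634.4   80. ]
spot [533.4 248.1   3. ]
tub [405.2 140.1  70. ]
```

View pics/crop1.png

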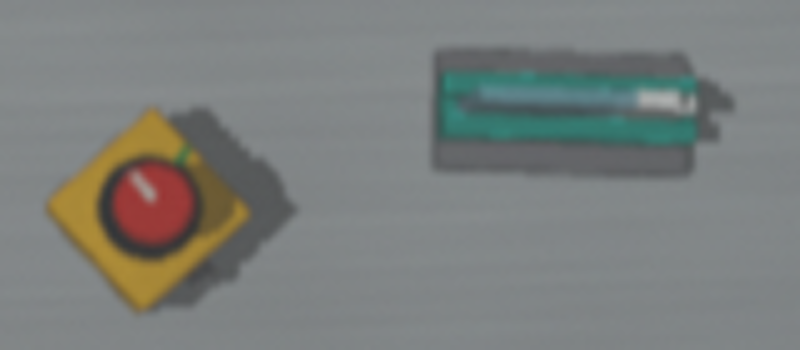

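View pics/crop2.png

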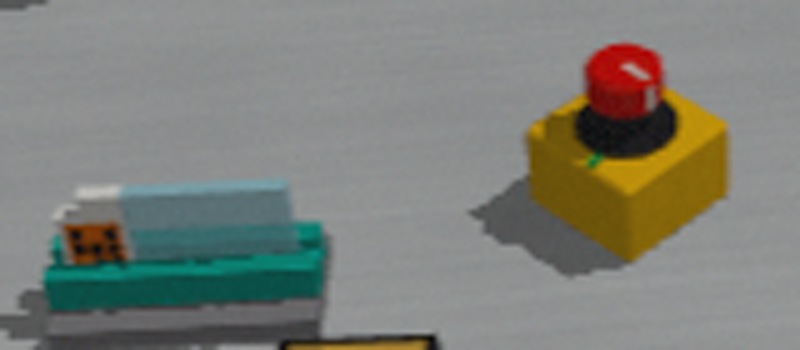

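The white disc is the spot, at about (534,249). The red button is at (530,-31), with its line pointing up-left and its tick up-right. The plate's frosted, notched end points to -y and its label faces +x. Next I move over the button with the fingers shut.

```bash
python3 -m jog '[[-1,[0.024,0.0385,0],[0,0,0]],[-1,[0.024,0.0385,0],[0,0,0]],[-1,[0.024,0.0385,0],[0,0,0]],[-1,[0.024,0.0385,0],[0,0,0]],[-1,[0.024,0.0385,0],[0,0,0]],[-1,[0.024,0.0385,0],[0,0,0]],[-1,[0.024,0.0385,0],[0,0,0]],[-1,[0.024,0.0385,0],[0,0,0]],[-1,[0.024,0.0385,0],[0,0,0]],[-1,[0.024,0.0385,0],[0,0,0]],[-1,[0.024,0.0385,0],[0,0,0]],[-1,[0.022,0.0385,0],[0,0,0]]]'
python3 -m jog '[[-1,[0,0,-0.03],[0,0,0]],[-1,[0,0,-0.03],[0,0,0]],[-1,[0,0,0],[0,0,0]],[-1,[0,0,0],[0,0,0]]]'
python3 - <<'E'
from h import *
s=r.get_state();print(s["joint_pos"].round(3),s["tcp_pos"],s["orientation"],s["grip_width"],s["force"],s["t"])
P=optics.camera_params("wrist");p,d=optics.camera("wrist");cv2.imwrite("pics/w1.png",p[:,:,::-1])
print(proj(P,np.array([530,-31,90.]),True), -P["R"].T@P["t"])
E
```

```text
t: 1.35
tcp_pos: [530.8, -29.0, 404.6]
orientation: [3.059, 0.716, -0.0]
force: [0.8, -0.6, 0.4]
grip_width: -0.1
t: 1.75
tcp_pos: [530.2, -31.0, 345.2]
orientation: [-3.059, -0.716, 0.001]
force: [0.2, 0.9, 0.9]
grip_width: -0.1
[-0.146  0.388  1.76   0.     0.994  0.965] [530.24733782 -30.99693733 345.16109686] [-3.05880010e+00 -7.15528615e-01  7.94354964e-04] -0.14010637741918133 [0.15652885 0.90875425 0.90214183] 1.75
(np.float64(311.6506694977319), np.float64(208.6498712083562)) [593.36468424  -1.77514249 314.1294712 ]
```

View pics/w1.png

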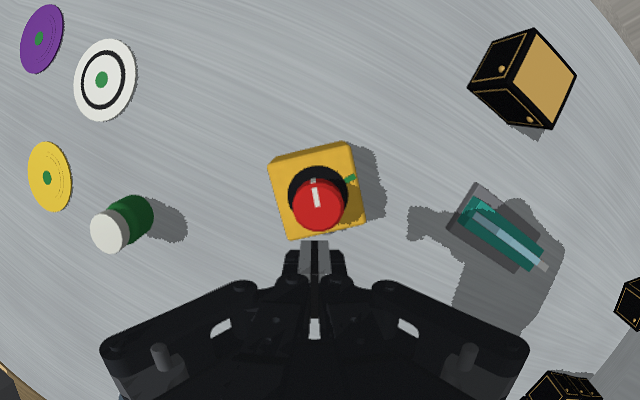

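The wrist view shows the head top near (318,206), just ahead of the fingertips. I'll refine it by ray casting.

Run:
```python
from h import *
P=optics.camera_params("wrist");p,d=optics.camera("wrist")
hsv=cv2.cvtColor(p,cv2.COLOR_RGB2HSV)
a=p[130:260,250:390,::-1];cv2.imwrite("pics/w1c.png",cv2.resize(a,None,fx=5,fy=5,interpolation=cv2.INTER_CUBIC)[:600])
for u,v in [(318,207),(311.6,208.6)]: print(onz(P,u,v,90,True))
print("spot",onz(P,101.5,80,3,True))
def g(X): 
    return proj(P,np.array(X,float),True)
# depth-based head top
f=K(P);vv,uu=np.where(cv2.inRange(hsv,(0,150,80),(8,255,255))|cv2.inRange(hsv,(172,150,80),(179,255,255)))
pts=[]
for u,v in zip(uu,vv):
    c,di=ray(P,u,v,True); zc=(P["R"]@di)[2]; 
    if d[v,u]>0: pts.append(c+di*d[v,u]/zc)
pts=np.array(pts);m=abs(pts[:,2]-90)<4;q=pts[m];print(m.sum(),q.min(0),q.max(0),(q.min(0)+q.max(0))/2,np.median(q,0))
```

```text
[533.73800199 -35.0351789   90.        ]
[530.44218154 -31.24069434  90.        ]
spot [536.38830797 247.26053953   3.        ]
1788 [512.99322191 -54.54373128  86.02285147] [552.06099301 -15.4787727   92.04165255] [532.52710746 -35.01125199  89.03225201] [532.41714294 -35.43712654  89.54965485]
```

View pics/w1c.png

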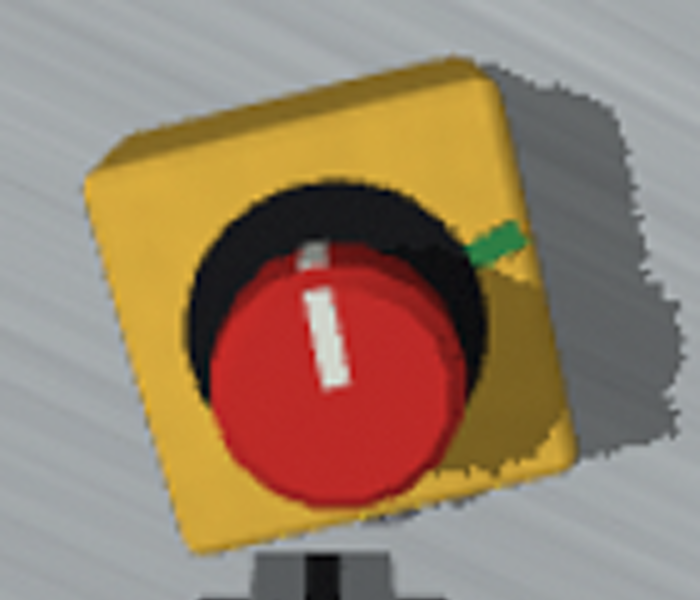

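The head centre is near (532,-34). I'll descend and then press in small steps.

```bash
python3 -m jog '[[-1,[0.002,-0.003,-0.035],[0,0,0]],[-1,[0,0,-0.035],[0,0,0]],[-1,[0,0,-0.005],[0,0,0]],[-1,[0,0,-0.003],[0,0,0]],[-1,[0,0,-0.003],[0,0,0]],[-1,[0,0,0],[0,0,0]]]'
python3 -m jog '[[-1,[0,0,-0.003],[0,0,0]],[-1,[0,0,0],[0,0,0]]]'
python3 -m jog '[[-1,[0,0,-0.002],[0,0,0]],[-1,[0,0,0],[0,0,0]]]'
```

```text
t: 2.45
tcp_pos: [532.5, -33.9, 264.9]
orientation: [3.058, 0.716, 0.003]
force: [-0.9, -0.9, 0.2]
grip_width: 0.3
t: 2.65
tcp_pos: [532.5, -33.9, 261.4]
orientation: [3.058, 0.716, 0.003]
force: [1.3, -0.7, 3.0]
grip_width: 0.4
t: 2.85
tcp_pos: [532.5, -33.9, 259.1]
orientation: [3.058, 0.716, 0.003]
force: [2.9, 0.2, 5.7]
grip_width: -0.3
```

```bash
python3 -m jog '[[-1,[0,0,-0.002],[0,0,0]],[-1,[0,0,0],[0,0,0]]]'
python3 -m jog '[[-1,[0,0,-0.0015],[0,0,0]],[-1,[0,0,0],[0,0,0]],[-1,[0,0,0],[0,0,0]]]'
```

```text
t: 3.05
tcp_pos: [532.5, -33.9, 257.4]
orientation: [3.058, 0.716, 0.003]
force: [2.4, -1.2, 8.7]
grip_width: -0.1
t: 3.35
tcp_pos: [532.7, -33.9, 257.1]
orientation: [3.058, 0.716, 0.004]
force: [-2.4, 0.2, 24.7]
grip_width: -0.1
```

The head bottomed out: 24.7 N with no further travel. Now I retract, open the jaws and go down around the head.

```bash
python3 -m jog '[[-1,[0,0,0.02],[0,0,0]],[-1,[0,0,0.04],[0,0,0]],[1,[0,0,0],[0,0,0]],[1,[0,0,0],[0,0,0]],[1,[0,0,0],[0,0,0]],[1,[0,0,0],[0,0,0]],[1,[0,0,0],[0,0,0]]]'
python3 -m jog '[[1,[0,0,-0.035],[0,0,0]],[1,[0,0,-0.03],[0,0,0]],[1,[0,0,-0.02],[0,0,0]],[1,[0,0,0],[0,0,0]]]'
python3 -m jog '[[-0.2,[0,0,0],[0,0,0]],[-0.2,[0,0,0],[0,0,0]],[-0.2,[0,0,0],[0,0,0]],[-0.2,[0,0,0],[0,0,0]],[-0.2,[0,0,0],[0,0,0]],[-0.2,[0,0,0],[0,0,0]]]'
```

```text
t: 4.05
tcp_pos: [531.9, -33.8, 314.3]
orientation: [-3.058, -0.716, 0.003]
force: [0.0, 0.6, -0.4]
grip_width: 72.3
t: 4.45
tcp_pos: [531.2, -33.8, 227.5]
orientation: [-3.057, -0.715, 0.008]
force: [0.6, -1.0, 0.2]
grip_width: 85.3
t: 5.05
tcp_pos: [532.2, -33.5, 230.8]
orientation: [-3.059, -0.716, -0.001]
force: [-0.6, 5.5, 2.5]
grip_width: 38.4
```

```bash
python3 -m jog '[[-0.3,[0,0,0],[0,0,0]],[-0.3,[0,0,0],[0,0,-5]],[-0.3,[0,0,0],[0,0,-8]],[-0.3,[0,0,0],[0,0,-8]],[-0.3,[0,0,0],[0,0,-8]],[-0.3,[0,0,0],[0,0,-8]],[-0.3,[0,0,0],[0,0,-8]],[-0.3,[0,0,0],[0,0,0]]]'
python3 - <<'E'
from h import *
s=r.get_state();print(s["joint_pos"].round(3),s["tcp_pos"],s["force"],s["ft_torque"])
E
```

```text
t: 5.85
tcp_pos: [532.1, -33.9, 230.7]
orientation: [3.099, -0.512, 0.001]
force: [-1.7, -0.7, 3.0]
grip_width: 38.4
[-0.151  0.567  1.822 -0.     0.751  1.748] [532.14364607 -33.94533893 230.65511236] [-1.66345161 -0.73687612  3.03081841] [-0.16666268  0.20057597 -0.04253909]
```

```bash
python3 -m jog '[[-0.3,[0,0,0],[0,0,-7]],[-0.3,[0,0,0],[0,0,-6]],[-0.3,[0,0,0],[0,0,-6]],[-0.3,[0,0,0],[0,0,0]]]'
python3 - <<'E'
from h import *
s=r.get_state();print(s["joint_pos"].round(3),s["tcp_pos"],s["force"],s["ft_torque"])
p,d=optics.camera("top");cv2.imwrite("pics/t1.png",cv2.resize(p[150:260,300:500,::-1],None,fx=4,fy=4))
p,d=optics.camera("scene");cv2.imwrite("pics/s1.png",cv2.resize(p[150:270,200:360,::-1],None,fx=4,fy=4))
E
```

```text
t: 6.25
tcp_pos: [532.1, -34.1, 230.5]
orientation: [2.974, -1.01, 0.0]
force: [-0.9, -2.8, 3.2]
grip_width: 38.3
[-1.510e-01  5.680e-01  1.823e+00 -1.000e-03  7.510e-01  2.075e+00] [532.07073325 -34.06717185 230.45307283] [-0.89066502 -2.76414555  3.237163  ] [-0.51582736  0.40675765  0.00605563]
```

View pics/s1.png

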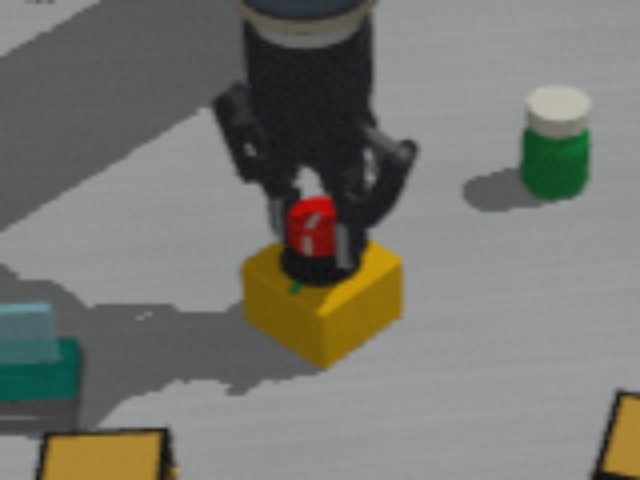

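The white line is now close to the green tick. I'll keep turning until the torque shows the end stop.

```bash
python3 -m jog '[[-0.3,[0,0,0],[0,0,-4]],[-0.3,[0,0,0],[0,0,-4]],[-0.3,[0,0,0],[0,0,0]]]'
python3 - <<'E'
from plant import r
s=r.get_state();print(s["joint_pos"].round(3),s["force"],s["ft_torque"])
E
python3 -m jog '[[-0.3,[0,0,0],[0,0,-3]],[-0.3,[0,0,0],[0,0,-3]],[-0.3,[0,0,0],[0,0,0]]]'
python3 - <<'E'
from plant import r
s=r.get_state();print(s["joint_pos"].round(3),s["force"],s["ft_torque"])
E
```

```text
t: 6.65
tcp_pos: [532.0, -34.1, 230.3]
orientation: [2.897, -1.215, -0.0]
force: [-3.4, -2.8, 3.5]
grip_width: 38.5
[-1.510e-01  5.680e-01  1.823e+00 -1.000e-03  7.510e-01  2.214e+00] [-3.36778704 -2.79730793  3.52655373] [-0.83995285  0.52603506 -0.0230091 ]
t: 6.95
tcp_pos: [532.0, -33.9, 230.2]
orientation: [2.831, -1.361, 0.0]
force: [-2.8, -6.1, 3.6]
grip_width: 38.7
[-1.510e-01  5.680e-01  1.823e+00 -1.000e-03  7.510e-01  2.317e+00] [-2.78032544 -6.0546823   3.59141122] [-0.81684357  0.52505544  0.87588946]
```

The axial torque rose to 0.88 Nm, so the head is at its end. I release, lift and check.

```bash
python3 -m jog '[[1,[0,0,0],[0,0,0]],[1,[0,0,0],[0,0,0]],[1,[0,0,0],[0,0,0]],[1,[0,0,0],[0,0,0]],[1,[0,0,0],[0,0,0]],[1,[0,0,0.03],[0,0,0]],[1,[0,0,0.04],[0,0,0]],[1,[0,0,0.045],[0,0,0]],[1,[0,-0.04,0.045],[0,0,8]],[1,[0,-0.04,0.01],[0,0,8]],[1,[0,-0.03,0],[0,0,8]],[1,[0,-0.03,0],[0,0,8]]]'
python3 -m jog '[[1,[0,-0.02,0],[0,0,8.5]],[1,[0,-0.02,0],[0,0,8.5]],[1,[0,-0.02,0],[0,0,8.5]],[1,[0,0,0],[0,0,8.5]],[1,[0,0,0],[0,0,8.5]],[1,[0,0,0],[0,0,8.5]],[1,[0,0,0],[0,0,8.5]],[1,[0,0,0],[0,0,8.5]],[1,[0,0,0],[0,0,8.5]],[1,[0,0,0],[0,0,8.5]],[1,[0,0,0],[0,0,8.5]],[1,[0,0,0],[0,0,8.5]]]'
python3 -m jog '[[1,[0,0,0],[0,0,7.6]],[1,[0,0,0],[0,0,0]],[1,[0,0,0],[0,0,0]]]'
python3 - <<'E'
from h import *
s=r.get_state();print(s["joint_pos"].round(3),s["tcp_pos"],s["orientation"],s["t"])
P=optics.camera_params("wrist");p,d=optics.camera("wrist");cv2.imwrite("pics/w2.png",p[:,:,::-1]);np.savez("w2.npz",p=p,d=d,**{k:P[k] for k in P})
p,d=optics.camera("scene");cv2.imwrite("pics/s2.png",cv2.resize(p[180:260,150:310,::-1],None,fx=4,fy=4,interpolation=cv2.INTER_CUBIC))
E
```

```text
t: 8.15
tcp_pos: [531.9, -168.4, 393.2]
orientation: [3.097, -0.527, 0.002]
force: [1.0, 0.2, -0.1]
grip_width: 85.2
t: 9.35
tcp_pos: [532.1, -227.0, 392.5]
orientation: [-2.358, -2.076, -0.0]
force: [-0.6, 0.3, 0.2]
grip_width: 85.4
t: 9.65
tcp_pos: [532.1, -227.1, 392.5]
orientation: [-2.227, -2.216, -0.0]
force: [-0.5, 1.0, 0.6]
grip_width: 85.5
[-0.484  0.415  1.589  0.     1.138 -0.479] [ 532.05598122 -227.06056835  392.52106365] [-2.22670727e+00 -2.21598239e+00 -3.53461829e-05] 9.65
```

View pics/w2.png

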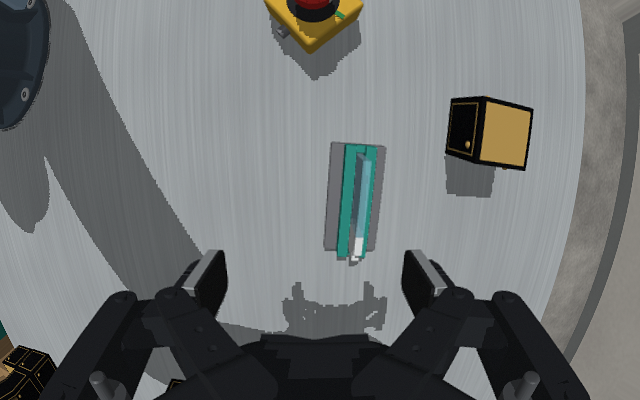

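View pics/s2.png

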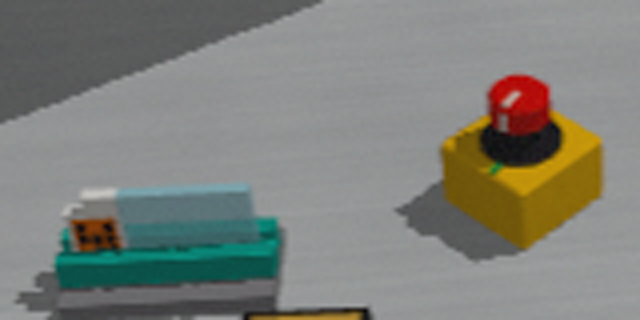

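The white line now points to the green tick and the head is up. In the wrist view the plate lies at (362,205), with its frosted end at the bottom. I'll measure the stand's edges.

Run:
```python
from h import *
z=np.load("w2.npz");P={k:z[k] for k in("fov_y","cx","cy","R","t")};p,d=z["p"],z["d"]
f=K(P)
vv,uu=np.mgrid[120:285,300:410]
x=uu-P["cx"];y=vv-P["cy"];rr=np.hypot(x,y);th=rr/f
D=np.stack([np.tan(th)*x/rr,np.tan(th)*y/rr,np.ones_like(x)],-1)*d[120:285,300:410,None]
X=(D-P["t"])@P["R"]
hsv=cv2.cvtColor(p,cv2.COLOR_RGB2HSV)[120:285,300:410]
teal=cv2.inRange(hsv,(78,110,50),(98,255,255))>0
def rect(m,n):
    q=X[m&(d[120:285,300:410]>0)][:,:2].astype(np.float32);R=cv2.minAreaRect(q);print(n,len(q),np.round(R[0],1),np.round(R[1],1),round(R[2],2),np.median(X[m][:,2]))
rect(teal&(abs(X[...,2]-34)<4),"walls")
rect((abs(X[...,2]-14)<4)&~teal,"base")
rect((X[...,2]>10)&(X[...,2]<20),"base2")
rect(X[...,2]>45,"plate");rect(X[...,2]>68,"platetop")
cv2.imwrite("pics/w2c.png",cv2.resize(p[130:275,310:400,::-1],None,fx=4,fy=4,interpolation=cv2.INTER_CUBIC))
```

```text
walls 1743 [ 579.  -255.6] [130.1  34.6] 86.43 33.75765852261391
base 2367 [ 579.7 -255.5] [130.3  65.7] 86.35 13.729139330481686
base2 2425 [ 579.7 -255.5] [130.3  65.7] 86.35 13.750382091349657
plate 1503 [ 578.2 -255.9] [110.8  11.7] 86.43 73.64510026480612
platetop 1088 [ 578.5 -250.1] [98.2 11.7] 86.27 74.0785770637838
```

View pics/w2c.png

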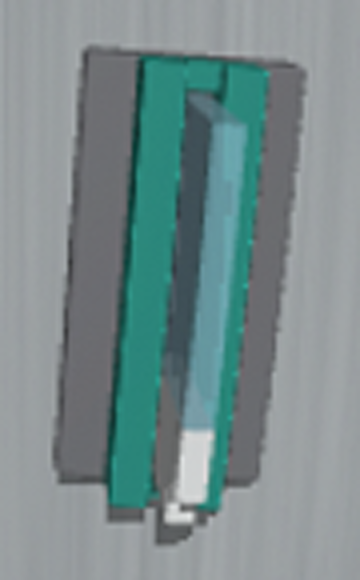

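The plate centre is (579,-256) and its long axis is at 86.4°. I rotate -3.3°, centre over it and descend to TCP z 213.

```bash
python3 -m jog '[[1,[0.024,-0.014,0],[0,0,-3.3]],[1,[0.023,-0.0145,-0.02],[0,0,0]],[1,[0,0,-0.04],[0,0,0]],[1,[0,0,-0.04],[0,0,0]],[1,[0,0,-0.04],[0,0,0]],[1,[0,0,-0.025],[0,0,0]],[1,[0,0,-0.014],[0,0,0]],[1,[0,0,0],[0,0,0]],[1,[0,0,0],[0,0,0]]]'
python3 -m jog '[[-1,[0,0,0],[0,0,0]],[-1,[0,0,0],[0,0,0]],[-1,[0,0,0],[0,0,0]],[-1,[0,0,0],[0,0,0]],[-1,[0,0,0],[0,0,0]],[-1,[0,0,0],[0,0,0]],[-1,[0,0,0],[0,0,0]],[-1,[0,0,0],[0,0,0]]]'
python3 - <<'E'
from h import *
p,d=optics.camera("scene");cv2.imwrite("pics/s3.png",cv2.resize(p[160:260,120:280,::-1],None,fx=4,fy=4,interpolation=cv2.INTER_CUBIC))
E
```

```text
t: 10.65
tcp_pos: [579.5, -255.8, 214.7]
orientation: [2.285, 2.154, 0.001]
force: [0.8, -0.3, 0.6]
grip_width: 85.0
t: 11.45
tcp_pos: [579.2, -255.6, 213.8]
orientation: [2.285, 2.155, 0.0]
force: [-0.3, 0.4, 2.6]
grip_width: 7.5
```

View pics/s3.png

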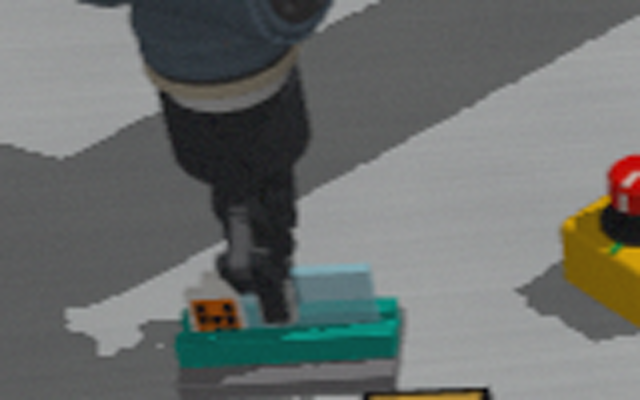

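The grip closed on 7.5 mm of plate. I lift straight up.

```bash
python3 -m jog '[[-1,[0,0,0.01],[0,0,0]],[-1,[0,0,0.015],[0,0,0]],[-1,[0,0,0.02],[0,0,0]],[-1,[0,0,0.025],[0,0,0]],[-1,[0,0,0.03],[0,0,0]],[-1,[0,0,0.035],[0,0,0]],[-1,[0,0,0.03],[0,0,0]],[-1,[0,0,0.02],[0,0,0]],[-1,[0,0,0],[0,0,0]],[-1,[0,0,0],[0,0,0]],[-1,[0,0,0],[0,0,0]]]'
python3 - <<'E'
from h import *
print(r.get_state()["joint_pos"].round(3))
p,d=optics.camera("scene");cv2.imwrite("pics/s4.png",cv2.resize(p[60:260,80:340,::-1],None,fx=3,fy=3,interpolation=cv2.INTER_CUBIC))
E
```

```text
t: 12.6
tcp_pos: [578.8, -255.4, 397.4]
orientation: [-2.284, -2.154, 0.001]
force: [-0.1, 0.3, -0.9]
grip_width: 7.2
[-0.489  0.509  1.43  -0.     1.205 -0.431]
```

View pics/s4.png

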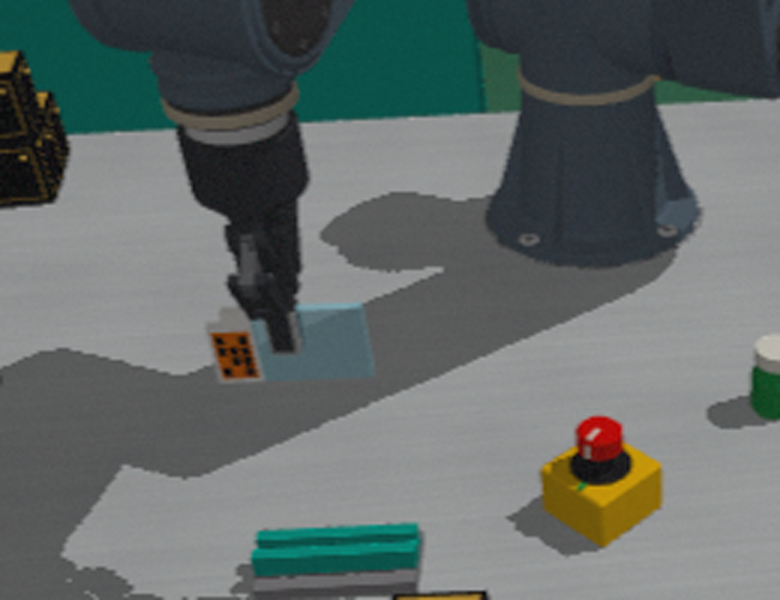

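The plate came out straight and the stand is empty. Before leaning it back, I fit the arm's links from recorded states, to check that joint 5 stays in range for the tilted pose.

Run:
```python
import numpy as np
from scipy.optimize import least_squares,fsolve
D=np.array([[.3512,1.6524,244.05,-492.73,404.16],[.388,1.76,530.25,-31.0,345.16],[.5675,1.8225,532.07,-34.07,230.45],[.415,1.589,532.06,-227.06,392.52],[.509,1.43,578.8,-255.4,397.4]])
r=np.sqrt(D[:,2]**2+D[:,3]**2-46.5**2);z=D[:,4]
def f(p):
    l1,l2,h,o=p;a=D[:,0];b=a+D[:,1]
    return np.r_[l1*np.sin(a)+l2*np.sin(b)+o-r, l1*np.cos(a)+l2*np.cos(b)+h-z]
s=least_squares(f,[450,400,100,0]);print(s.x.round(1),np.abs(s.fun).max())
l1,l2,h,o=s.x
for L in(90,110,130):
  for th in(44,48):
   for fz in(180,210,240):
    t=np.radians(th);R=np.hypot(535+0,248)  # frost radius approx, plate mid same radius
    wr=R-(170+L)*np.sin(t);wz=fz+(170+L)*np.cos(t)-L
    q=fsolve(lambda q:[l1*np.sin(q[0])+l2*np.sin(q[0]+q[1])+o-wr,l1*np.cos(q[0])+l2*np.cos(q[0]+q[1])+h-wz],[.2,1.8])
    print(L,th,fz,q.round(2),"q5",round(np.pi-t-q.sum(),3))
```

```text
[4.435e+02 4.356e+02 1.708e+02 4.000e-01] 7.942604631158474
90 44 180 [0.26 2.14] q5 -0.029
90 44 210 [0.21 2.12] q5 0.05
90 44 240 [0.15 2.09] q5 0.129
90 48 180 [0.27 2.18] q5 -0.143
90 48 210 [0.21 2.16] q5 -0.062
90 48 240 [0.15 2.13] q5 0.019
110 44 180 [0.25 2.18] q5 -0.054
110 44 210 [0.19 2.16] q5 0.027
110 44 240 [0.14 2.13] q5 0.108
110 48 180 [0.26 2.22] q5 -0.172
110 48 210 [0.19 2.2 ] q5 -0.088
110 48 240 [0.13 2.18] q5 -0.005
130 44 180 [0.24 2.22] q5 -0.079
130 44 210 [0.17 2.19] q5 0.005
130 44 240 [0.12 2.17] q5 0.088
130 48 180 [0.24 2.26] q5 -0.201
130 48 210 [0.18 2.24] q5 -0.115
130 48 240 [0.12 2.22] q5 -0.029
```

Leaning radially would put joint 5 at its limit, so I'll lean sideways instead, with the label azimuth near -45°. Target TCP is about (473,365,288). First I carry the plate across high, yawing about -41°.

```bash
python3 -m jog '[[-1,[-0.004,0.02,0],[0,0,-2]],[-1,[-0.007,0.04,0],[0,0,-4]],[-1,[-0.008,0.045,0],[0,0,-4]],[-1,[-0.008,0.045,0],[0,0,-4]],[-1,[-0.008,0.045,0],[0,0,-4]],[-1,[-0.008,0.045,0],[0,0,-4]],[-1,[-0.008,0.045,0],[0,0,-4]],[-1,[-0.008,0.045,0],[0,0,-4]],[-1,[-0.008,0.045,0],[0,0,-4]],[-1,[-0.008,0.045,0],[0,0,-4]],[-1,[-0.008,0.045,0],[0,0,-3.4]],[-1,[-0.008,0.045,0],[0,0,0]]]'
python3 -m jog '[[-1,[-0.007,0.045,0],[0,0,0]],[-1,[-0.005,0.035,0],[0,0,0]],[-1,[-0.003,0.02,0],[0,0,0]],[-1,[0,0.01,0],[0,0,0]],[-1,[0,0,0],[0,0,0]],[-1,[0,0,0],[0,0,0]]]'
python3 - <<'E'
from h import *
print(r.get_state()["joint_pos"].round(3))
E
```

```text
t: 13.85
tcp_pos: [487.3, 256.2, 397.7]
orientation: [2.901, 1.205, -0.002]
force: [0.8, -0.4, -0.9]
grip_width: 7.2
t: 14.45
tcp_pos: [473.3, 363.6, 398.1]
orientation: [2.9, 1.208, -0.001]
force: [0.2, -0.4, -0.4]
grip_width: 7.2
[ 0.577  0.442  1.532 -0.     1.168  1.359]
```

```bash
python3 -m jog '[[-1,[0,0,0],[-3,-3,0]],[-1,[0,0,0],[-5,-5,0]],[-1,[0,0,0],[-5.5,-5.5,0]],[-1,[0,0,0],[-5.5,-5.5,0]],[-1,[0,0,0],[-5.5,-5.5,0]],[-1,[0,0,0],[-5.5,-5.5,0]],[-1,[0,0,0],[-4,-4,0]],[-1,[0,0,0],[0,0,0]]]'
python3 -m jog '[[-1,[0,0,-0.02],[0,0,0]],[-1,[0,0,-0.03],[0,0,0]],[-1,[0,0,-0.03],[0,0,0]],[-1,[0,0,-0.02],[0,0,0]],[-1,[0,0,-0.01],[0,0,0]],[-1,[0,0,0],[0,0,0]],[-1,[0,0,0],[0,0,0]]]'
python3 - <<'E'
from h import *
from scipy.spatial.transform import Rotation as Ro
s=r.get_state();print(s["joint_pos"].round(3),s["t"])
M=Ro.from_rotvec(s["orientation"]).as_matrix();print(M.round(3))
px=np.cross(M[:,1],-M[:,2]) # label y ~ tool +y? 
fr=s["tcp_pos"]+170*M[:,2];print(px,fr+39*px,fr-39*px,"label tilt",np.degrees(np.arccos(M[2,1])))
p,d=optics.camera("scene");np.savez("s5.npz",p=p,d=d);cv2.imwrite("pics/s5.png",cv2.resize(p[60:260,280:500,::-1],None,fx=3,fy=3,interpolation=cv2.INTER_CUBIC))
p,d=optics.camera("top");np.savez("t5.npz",p=p,d=d);cv2.imwrite("pics/t5.png",cv2.resize(p[90:290,150:370,::-1],None,fx=3,fy=3,interpolation=cv2.INTER_CUBIC))
E
```

```text
t: 15.25
tcp_pos: [473.3, 363.5, 398.2]
orientation: [2.154, 0.898, 0.395]
force: [-0.7, -0.9, -0.6]
grip_width: 7.2
t: 15.95
tcp_pos: [473.5, 364.3, 289.5]
orientation: [2.157, 0.898, 0.397]
force: [-0.3, -0.9, -0.2]
grip_width: 7.4
[ 0.691  0.606  1.65  -1.002  1.073  2.069] 15.95
[[ 0.706  0.475  0.526]
 [ 0.709 -0.471 -0.526]
 [-0.002  0.744 -0.669]]
[-0.70555548 -0.70865134  0.00217729] [535.39140391 247.27251631 175.98415876] [590.42473109 302.54732121 175.81432988] label tilt 41.953640912752306
```

View pics/s5.png

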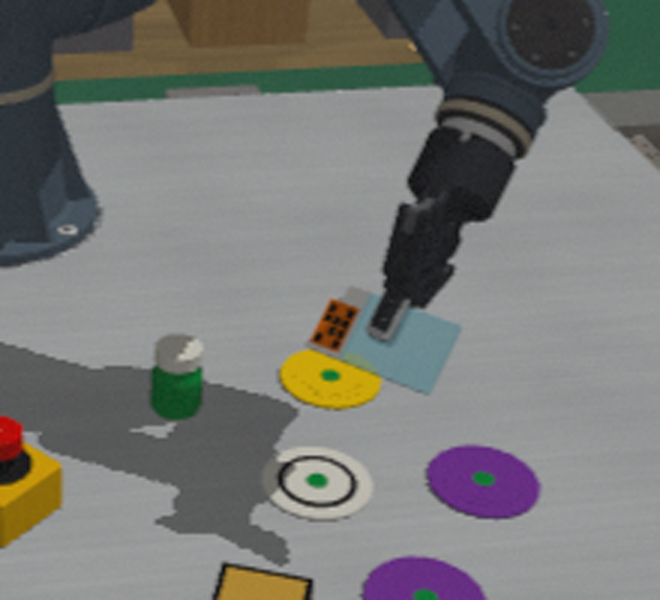

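View pics/t5.png

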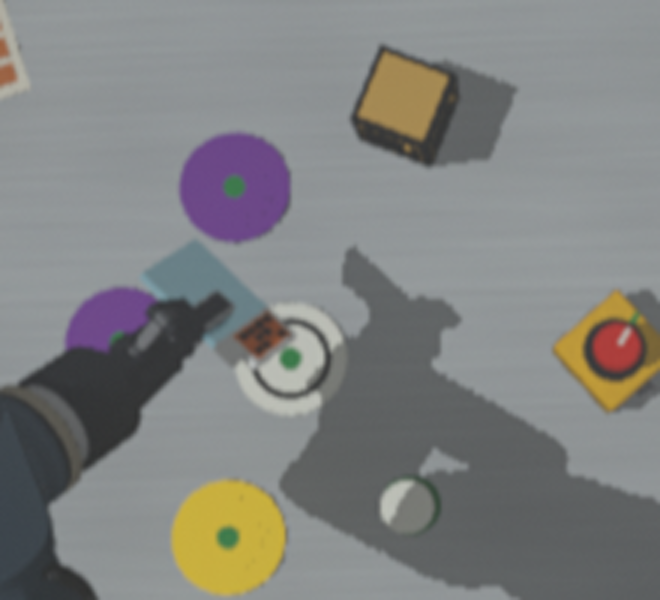

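Both views show the plate with its label up. The line on the red head points to the tick, and the cartons and tub stand untouched. The frosted end is near (237,203) in the top picture, offset by parallax, so I'll check it by rays from two views.

Run:
```python
from h import *
C={}
for n,b in(("s5",(375,155,405,180)),("t5",(225,190,250,212))):
    p=np.load(n+".npz")["p"];hsv=cv2.cvtColor(p,cv2.COLOR_RGB2HSV);x0,y0,x1,y1=b
    m=np.zeros(p.shape[:2],np.uint8);m[y0:y1,x0:x1]=cv2.inRange(hsv,(3,110,60),(17,255,255))[y0:y1,x0:x1]
    v,u=np.where(m>0);R=cv2.minAreaRect(np.c_[u,v].astype(np.float32));C[n]=R[0];print(n,len(u),R)
S=optics.camera_params("scene");T=optics.camera_params("top")
a,da=ray(S,*C["s5"]);b,db=ray(T,*C["t5"])
k=np.linalg.lstsq(np.c_[da,-db],b-a,rcond=None)[0];A=a+k[0]*da;B=b+k[1]*db;print("label",A,B)
for X in([535.4,247.3,176],): print(proj(S,np.array(X)),proj(T,np.array(X)))
for n,Q in(("s5",S),("t5",T)):print(onz(Q,*C[n],170))
p=np.load("t5.npz")["p"];hsv=cv2.cvtColor(p,cv2.COLOR_RGB2HSV);print(p[203,232],p[207,228])
t0=np.load("top0.npz")["p"];print("spot green now/0", onz(T,246.3,209.2,3))
w=cv2.absdiff(t0,p).max(2)
for nm,(u,v) in dict(a=(284,122),b=(405,125),tub=(287,258)).items(): print(nm,(w[v-12:v+12,u-12:u+12]>40).sum())
```

```text
s5 128 ((391.1000671386719, 167.80001831054688), (9.838699340820312, 16.54690170288086), 26.56505012512207)
t5 39 ((237.70945739746094, 202.49325561523438), (6.277372360229492, 12.206002235412598), 54.462318420410156)
label [538.29057898 246.68823457 171.84573098] [537.44261099 243.10971407 171.14188384]
(np.float64(391.2142058922733), np.float64(165.718713344453)) (np.float64(235.51033121876952), np.float64(203.25635921602768))
[535.62865952 247.68203494 170.        ]
[537.54659024 243.30966838 170.        ]
[100  66  54] [113 115 114]
spot green now/0 [534.2486027  249.93881873   3.        ]
a 0
b 0
tub 143
```

The label triangulates to about (538,245,171), which matches the kinematic frost centre (535,247,176). That is about 2 mm sideways from the spot at (535,249). The tub cap is still at (287,258); its pixel change is only shadow. I do a final settle, then hand in.

```bash
python3 -m jog '[[-1,[0,0,0],[0,0,0]],[-1,[0,0,0],[0,0,0]],[-1,[0,0,0],[0,0,0]]]' && python3 -c "
from plant import r
print(r.get_state()['qd'].round(4)); print(r.finish_job())"
```

```text
t: 16.35
tcp_pos: [473.1, 364.5, 288.9]
orientation: [2.156, 0.898, 0.397]
force: [0.0, -0.1, -0.6]
grip_width: 7.5
[ 0.      0.0027  0.0005 -0.0021 -0.0012  0.0006]
the job is handed in; nothing more can be done
None
```

I did the full check and handed the job in at 16.4 s; no verdict was reported.

- **Stop button:** I pressed it until it bottomed out (24.7 N, no further travel) and let it spring up. I then turned the head clockwise until the torque rose to 0.88 Nm. Pictures afterwards show the head up with its white line at the green tick.
- **Plate:** I gripped it at its middle, lifted it straight out of the stand and carried it over the white spot. It is still held there, 7.5 mm between the fingers.
- **Final pose:** from the arm's pose, the frosted end's centre is at about (535, 247, 176) mm, roughly 2 mm sideways from the spot's middle. The label side faces up, 42° from vertical. The label's centre, found from the two fixed cameras, is about (538, 245, 171) mm. The two camera rays miss each other by about 4 mm, well inside the 30 mm allowed.
- **Cartons and tub:** both cartons look unchanged in the top view. The tub's pixels changed because the arm's shadow now falls on it, but its cap is in the same place.

No check failed. I leaned the plate sideways rather than straight outward, because my estimate put joint 5 at the edge of its range for the outward lean.

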